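# Snap a sample panel onto its storage loop

## Robot

A 6-joint arm with a two-finger parallel gripper is mounted at the origin on the work surface. World frame = base frame: x ahead of the robot, y to its left, z up, the work surface at z = 0. Lengths are in m, angles in rad, forces in N, time in s.
With the tool pointing down it reaches from about 0.425 to 0.95 m from the base axis. Payload 3.5 kg.
Tool frame: the origin (TCP) lies between the finger pads, 19 mm behind the fingertips; this is the grasp point; z points along the fingers, y is the line along which they close (so a half turn about z gives the same grasp; the last joint's range is limited). The gripper opens to 85 mm and grips with 20 to 120 N. Pads are 22 mm wide; open, the fingers measure 114 mm over their backs; the gripper's body (76 mm by 85 mm) begins 54 mm behind the grasp point. The pads swing forward as they close: fully open they stand 13 mm farther back than shut.
Start: joints at [0.964, 0.286, 1.577, -0, 1.279, -0.15], TCP at [0.298, 0.606, 0.25] pointing down, gripper open.
Joint ranges: [-2.77, 2.77], [-0.9, 2.22], [0.21, 2.48], [-1.53, 4.67], [0.24, 2.81], [-2.84, 2.84]. Speed limits (rad/s): [2.79, 2.79, 3.14, 3.14, 3.14, 3.14].

## Interface

Orientations are given as a unit quaternion [x, y, z, w].
In Python, from plant import ctrl gives the robot as it stands. The module is installed in compiled form; this text tells all that it offers.
- The arm moves only by the tool send_rows, never from a script. Its argument "rows" is text: rows parted by semicolons, each of 7 numbers parted by spaces: the turn, a rotation vector about the tool's x, y, z in normalised numbers (1 is 360 degrees), then the shift along the tool's x, y, z in a scale on which 1.0 is 500 mm, then the opening, from -1 (shut) to 1 (fully open). A call has 1 to 8 rows; each row is the pose to reach, as a shift and turn from the pose commanded when the call began, along the tool's axes at that moment; what a row does not reach only later rows make up. A row lasts 1/8 s, in which the tool goes at most 62.5 mm and 10.7 degrees, less where a joint would pass 70% of its speed; a pose out of reach is approached as far as the arm can. No shift or turn number may pass 1 either way. A call with a gripper value outside its range is refused whole. The fingers move at their own pace and stop on an object; "grip_force" is the grip in N (left out, the last holds). Time passes only in rows, so rows that repeat a pose let the fingers close. It gives the time, the measured TCP pose, the force, the opening and the grip force at its end, in the units of the state.
- ctrl.get_state(): the state, without advancing time (a new reading comes with each control period).
- ctrl.read_camera(name): name is "scene" or "top" or "wrist"; returns a dict with "color" (420x560x3 uint8, red, green, blue), "fx", "fy", "cx", "cy" (pixels), "D" ([k1, k2, p1, p2, k3] as OpenCV has them; the pictures are not rectified), "extrinsics" (4x4, takes a point from world to camera coordinates). Camera axes: x right, y down, z forward; pixel columns grow to the right and rows downward; lengths in m; the calibration is good to about 2 mm. A picture is of the moment at which its call begins. There is no depth.
- ctrl.sign_off(): hands the job in; it is judged then, once.
Trained networks look in a picture, given as the dict that the camera call returned (one of the last four; its "shot" number tells which), for a name from the list of things; names that differ only in an ending like _2 or _b are one class to them, and where a whole thing is asked for, a point or a joint stands for the part that bears it (a point fixed in the world has none). Each returns a list of dicts, best first, with "p" (0 to 1); they miss things now and then, are a little off and sometimes report something else, mostly with a low value. They report only what shows in the picture. A call takes as long as a camera call. They do not tell look-alikes from the thing itself.
- ctrl.look_for(picture, target): "position" ([x, y, z] in m, in the coordinates of the camera as it stood for that picture, good to about 4 mm: the middle of the surface that is visible of it).
The state is a dict: "time": time; "qpos": joint angles; "dq": joint speeds; "joint_efforts": joint torques, N m; "eef_pos": TCP position; "tcp_rot": TCP orientation; "contact_force": force on the tool from outside, world axes, zero at the start; "wrist_torque": the same for the moment, N m; "opening": opening from 0.0 (shut) to 1.0 (fully open); "finger_force": force on a finger pad.
Only numpy, scipy, OpenCV 4.12 (cv2) and the standard library are available. Lean on these libraries where they do the work, as an engineer would, in place of code of your own. Each camera call takes 0.05 s, during which the arm holds its last target. There are 200 camera calls.

## Task

Lift the green sample panel out of its wooden rest by its black grip and push its snap hook onto the front bar of the steel loop until the bar is inside the hook's bow and the yellow gate has sprung shut. Then, with the bar up in the bow, prove it by pulling the hook straight back away from the post, about 12 N held for half a second, and never load the loop with more than 18 N. Leave the panel hanging freely and nearly still from the bar, and disturb nothing else.

Things in the scene. Friction and masses are not known exactly. Their poses are not given: they have to be found in the camera images.
- panel: Sample panel, loose, 0.2 to 0.35 kg, upright in the rest at the start. Origin: centre of its underside; z up, x in its plane towards the hook's mouth (yellow gate), y through its thickness. Red foot 100 x 22 x 14 mm; green plate 92 x 6 mm up to z 80; aluminium strip 60 x 14 mm up to z 90; steel hook z 90 to 157; black grip z 156 to 206.
- grip (a point): Centre of the black square grip (26 x 26 x 50 mm tall) on top of the hook: panel (0, 0, 186) mm; a good TCP point, held from above with the fingers closing along the panel's x or y. Fingertips then end 10 mm above the hook.
- saddle (a point): Where the bar's centre lies when the hook hangs on it: panel (0, 0, 144) mm, 5 mm under the middle of the bow. The hook is 8 mm round steel in the panel's x-z plane: spine at x -19, a flat arch (bow) at the top, 22 mm wide in y, underside z 149 in the middle, 146 at x +-14, a nose at x +19. Clear width inside 30 mm, so the bar has 10 mm of play either way.
- nose (a point): Lower end of the hook's nose, panel (19, 0, 129) mm. The bar enters below it, and is held behind it when the hook is pulled back.
- mouth (a point): Where the bar's centre is when it first touches the shut gate: panel (27, 0, 120) mm. From there push the hook 26 to 28 mm further along panel x (bar now behind the nose, gate pressed in), then lower the hook about 24 mm: the bar slides off the gate's tip up into the bow and the gate flicks shut.
- gate (a joint): Yellow sprung gate, rad: 0 = shut, grows as it is pushed inward (to panel -x), 0.85 = fully open; cannot swing outward. A 6.4 mm round finger hinged at panel (19, 0, 92) mm, tip at z 129 under the nose. Pushed by the bar at point mouth it needs about 4 N to start and about 8 N at 0.6 rad; it springs shut by itself.
- rest: Fixed wooden rest 136 (x) x 58 (y) x 22 mm with a pocket 106 x 28 mm, floor 8 mm above the table, in which the panel's foot stands 14 mm deep. Origin: centre of its underside; x along the pocket, as the panel's x at the start. It stands in one of two places, the pile of discs in the other.
- loop: Fixed grey steel post with a horizontal loop of 10 mm round steel bar reaching towards the robot, 190 mm above the table. Origin: on the table below the middle of the loop's front bar; z up, x from the front bar to the post (front face at x 87, 208 mm high; base plate from x 55, 12 mm thick). Side bars at y +-40 mm. Free room below.
- bar (a point): Middle of the loop's front bar (10 mm round, along y, 80 mm long), 190 mm above the table; axes as the loop's, x towards the post. Push the panel on with its x along this x, near the middle. The bar and hook are rigid: once the nose or bow meets the bar the force grows with overtravel as fast as the arm is stiff, so go by the felt force. For the pull lift the bow about 2 mm off the bar.
- pile: Bystander, fixed: pile of seven green discs (116 mm across) on a 135 mm square board, 65 mm high in all; leave alone.
- tray: Bystander, loose: two green trays stacked, 120 x 85 x 16 mm; leave alone.
- ring_blank: Bystander, loose: green ring lying flat, 72 mm across, 12 mm high; leave alone.
- clamp: Bystander, loose: small aluminium clamp block, 50 x 30 x 34 mm; leave alone.
- bush: Bystander, loose: upright steel bush, 28 mm across, 30 mm high; leave alone.
- driver: Bystander, loose: screwdriver lying on the table; leave alone.
- carton: Bystander, loose: white carton 90 x 60 x 50 mm; leave alone.
- jar: Bystander, loose: jar 48 mm across, 70 mm high; leave alone.
Mind the look-alikes: they are no part of the job. What is shaped like the loop but pink is not meant.

How it is judged:
By the outcome, as a careful person would: the job done as asked, in the order asked, and still so for the second after the job is handed in, with the robot touching nothing.
It also fails if it takes over 72 s, if anything falls off the work surface, if the arm or the gripper's body presses on something with over 40 N, if the wrist force passes 120 N, or if a joint passes its speed limit or range.

## Working session

There is one attempt and no reset: what is moved stays moved. The work goes in short steps, Python scripts to look and compute and a tool call to move; the robot and the scene stay as the last step left them, time stands still between calls to the robot, and variables do not carry over. Pictures are saved under pics/ and viewed, at most 10 in all, crops included, and the job is handed in when it is done.

Besides the shell and the picture viewer there is one more tool, called after "Call:" by a JSON object that holds its "name" and its "arguments", one argument or row to a line. send_rows: Moves the arm, as the interface text tells. Its arguments: {"type":"object","properties":{"rows":{"type":"string"},"grip_force":{"type":"number"}},"required":["rows"]}

```bash
mkdir -p pics; cat > h.py <<'E'
import numpy as np, cv2
from plant import ctrl
from scipy.spatial.transform import Rotation as R
def shot(n,save=None):
    p=ctrl.read_camera(n)
    if save: cv2.imwrite('pics/'+save,cv2.cvtColor(p['color'],cv2.COLOR_RGB2BGR))
    return p
def K(p): return np.array([[p['fx'],0,p['cx']],[0,p['fy'],p['cy']],[0,0,1.]])
def proj(p,X):
    E=np.array(p['extrinsics']); return cv2.projectPoints(np.atleast_2d(np.float64(X)),cv2.Rodrigues(E[:3,:3])[0],E[:3,3],K(p),np.array(p['D']))[0].reshape(-1,2)
def ray(p,uv):
    E=np.array(p['extrinsics']); n=cv2.undistortPoints(np.float64([[uv]]),K(p),np.array(p['D'])).ravel()
    return -E[:3,:3].T@E[:3,3], E[:3,:3].T@np.array([n[0],n[1],1])
def atz(p,uv,z):
    o,d=ray(p,uv); return o+d*(z-o[2])/d[2]
def tri(l):
    A=0;b=0
    for p,uv in l:
        o,d=ray(p,uv); d/=np.linalg.norm(d); M=np.eye(3)-np.outer(d,d); A=A+M; b=b+M@o
    return np.linalg.solve(A,b)
def look(p,t):
    E=np.array(p['extrinsics']); out=[]
    for r in ctrl.look_for(p,t):
        X=E[:3,:3].T@(np.array(r['position'])-E[:3,3]); out.append((round(r['p'],2),X.round(3),proj(p,X)[0].round()))
    return out
E
python3 - <<'E'
from h import *
s=ctrl.get_state(); print(s)
P={n:shot(n,n+'0.png') for n in ('scene','top')}
for n,p in P.items():
    E=np.array(p['extrinsics']); print(n,'cam at',(-E[:3,:3].T@E[:3,3]).round(3),'fx',p['fx'])
    for t in ('panel','grip','rest','loop','bar','gate','pile'):
        try:
            for r in look(p,t)[:3]: print(n,t,*r)
        except Exception as e: print(n,t,e)
cv2.imwrite('pics/both.png',cv2.cvtColor(np.hstack([P['scene']['color'],P['top']['color']]),cv2.COLOR_RGB2BGR)[:, :])
E
```

```text
{'time': 0.0, 'qpos': array([ 9.63967737e-01,  2.87170619e-01,  1.57819433e+00,  2.42530098e-05,
        1.27859796e+00, -1.50020882e-01]), 'dq': array([-0.00131847,  0.00207407, -0.00126299, -0.00198444,  0.00325227,
       -0.00153774]), 'joint_efforts': array([-6.39827408e-05, -4.05988455e+01, -2.92624998e+01, -1.65133329e-04,
        5.93377888e-03,  3.74080670e-06]), 'eef_pos': array([0.29735669, 0.60528369, 0.24863444]), 'tcp_rot': array([ 2.26426377e-01,  9.74027562e-01, -1.09699140e-03, -4.48642051e-04]), 'contact_force': array([-0.13227319,  0.75658589,  0.04114539]), 'wrist_torque': array([ 0.0656393 , -0.02830501, -0.00391168]), 'finger_force': 0.0, 'opening': 1.0013727690659235}
scene cam at [ 1.528 -0.426  0.986] fx 534.6406926942104
scene panel 0.59 [ 0.545 -0.294  0.121] [193. 273.]
scene panel 0.31 [ 0.726 -0.204  0.024] [254. 343.]
scene grip 0.87 [ 0.544 -0.294  0.117] [193. 274.]
scene loop 0.91 [0.24  0.296 0.08 ] [353. 177.]
scene loop 0.71 [0.679 0.143 0.094] [378. 271.]
scene loop 0.54 [ 0.544 -0.292  0.122] [194. 272.]
scene bar 0.88 [0.237 0.295 0.08 ] [352. 177.]
scene bar 0.69 [0.676 0.149 0.095] [380. 269.]
scene gate 0.57 [ 0.556 -0.295  0.112] [194. 279.]
scene pile 0.91 [ 0.54  -0.109  0.047] [265. 275.]
scene pile 0.28 [ 0.56  -0.297  0.022] [198. 306.]
top cam at [0.132 0.018 1.457] fx 472.14666623029746
top panel 0.6 [ 0.711 -0.353  0.069] [399. 115.]
top grip 0.56 [ 0.523 -0.282  0.103] [381. 170.]
top rest 0.86 [ 0.511 -0.28   0.025] [376. 180.]
top loop 0.73 [0.646 0.152 0.066] [237. 136.]
top loop 0.64 [0.204 0.291 0.011] [191. 281.]
top bar 0.86 [0.652 0.154 0.071] [236. 133.]
top bar 0.83 [0.204 0.293 0.01 ] [190. 281.]
top gate 0.68 [ 0.495 -0.089  0.059] [315. 183.]
top gate 0.15 [ 0.525 -0.286  0.098] [382. 169.]
top pile 0.94 [ 0.494 -0.092  0.062] [316. 183.]
top pile 0.35 [ 0.523 -0.28   0.103] [380. 170.]
```

View pics/scene0.png

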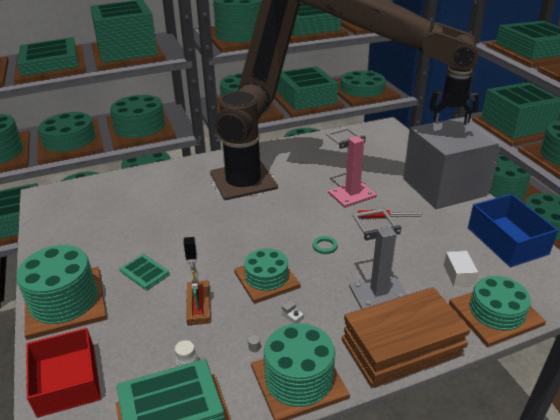

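View pics/top0.png

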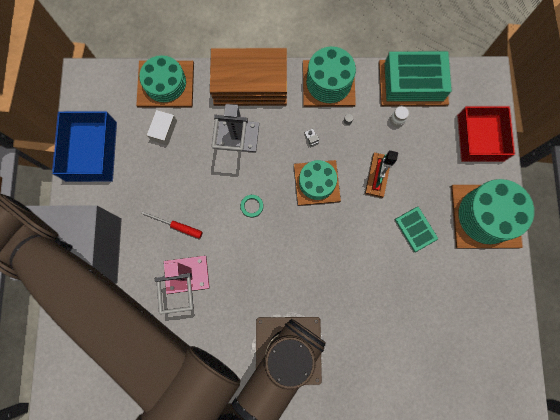

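The scene view shows the panel in its rest with the black grip at (190,245), the grey loop at (378,222) and post at (383,260), and the pink look-alike at (346,138). In the top view the grip is at (391,158), the rest at (377,176), the grey loop at (227,155), and the pink one at (175,293).
Candidates: loop – grey (378,222) or pink (346,138) in scene, so grey. Panel – scene (193,273), with the trays at (145,270) and discs at (266,270) as green decoys; only the piece in the wooden rest has a grip and hook.

```bash
python3 - <<'E'
import cv2,numpy as np
s=cv2.imread('pics/scene0.png');t=cv2.imread('pics/top0.png')
def c(i,x,y,w,h): return cv2.resize(i[y:y+h,x:x+w],(400,300),interpolation=cv2.INTER_CUBIC)
cv2.imwrite('pics/crop1.png',np.vstack([np.hstack([c(s,130,225,133,100),c(s,340,200,133,100)]),np.hstack([c(t,340,140,80,60),c(t,195,100,107,80)])]))
E
```

```text
(no output)
```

View pics/crop1.png

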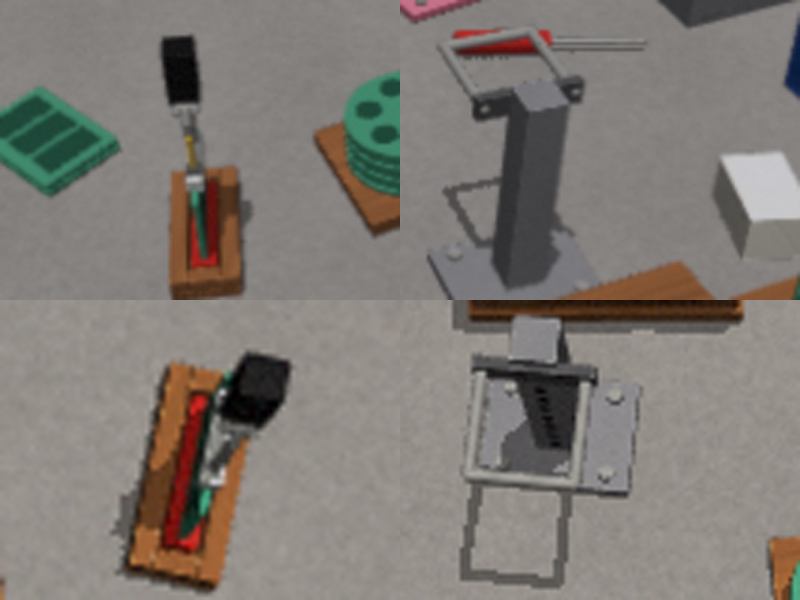

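The crop confirms the choice: black grip with its yellow gate facing the scene camera (world +x), red foot in the wooden rest, and a grey loop whose front bar faces the robot. Now I'll triangulate from both views.

```bash
python3 - <<'E'
from h import *
s=shot('scene');t=shot('top');w=shot('wrist')
print('grip',tri([(s,(190.2,248.6)),(t,(391.6,158))]).round(4))
L=tri([(s,(383.9,210)),(t,(214.3,147.6))]);Rr=tri([(s,(354,215)),(t,(242.6,148.7))])
print('bar ends',L.round(4),Rr.round(4),np.linalg.norm(L-Rr))
for uv in [(214.3,147.6),(242.6,148.7),(216.4,119.2),(245.8,120.8)]: print('loop z.19',atz(t,uv,.19).round(4))
for uv in [(373.6,153),(366,193.6),(383,197.4)]: print('rest z.022',atz(t,uv,.022).round(4))
st=ctrl.get_state(); T=R.from_quat(st['tcp_rot']); print(T.as_matrix().round(3))
E=np.array(w['extrinsics']); c=-E[:3,:3].T@E[:3,3]; print('wrist cam in tool',T.inv().apply(c-st['eef_pos']).round(4),(T.inv().as_matrix()@E[:3,:3].T).round(3),w['fx'])
E
```

```text
grip [ 0.5329 -0.2925  0.1867]
bar ends [0.5675 0.2072 0.1877] [0.5618 0.1254 0.1907] 0.08202226910656607
loop z.19 [0.565  0.2034 0.19  ]
loop z.19 [0.5613 0.1238 0.19  ]
loop z.19 [0.6497 0.1992 0.19  ]
loop z.19 [0.6444 0.1155 0.19  ]
rest z.022 [ 0.6012 -0.2787  0.022 ]
rest z.022 [ 0.4688 -0.2489  0.022 ]
rest z.022 [ 0.4563 -0.3014  0.022 ]
[[-0.897  0.441 -0.   ]
 [ 0.441  0.897 -0.   ]
 [ 0.    -0.    -1.   ]]
wrist cam in tool [ 0.0825 -0.0013 -0.1229] [[-0.    -0.946 -0.324]
 [ 1.    -0.    -0.   ]
 [ 0.    -0.324  0.946]] 304.2404008282907
```

```bash
cat >> h.py <<'E'
def go(pos,yaw):  # tool pointing down, tool y along world yaw (deg)
    s=ctrl.get_state(); T=R.from_quat(s['tcp_rot']); a=np.radians(yaw)
    y=np.array([np.cos(a),np.sin(a),0]);z=np.array([0,0,-1.]);G=R.from_matrix(np.c_[np.cross(y,z),y,z])
    print('turn',np.degrees((T.inv()*G).as_rotvec()).round(2),'shift mm',(1000*T.inv().apply(np.array(pos)-s['eef_pos'])).round(1))
E
python3 -c "
from h import *
go([.56,.16,.33],-4)"
```

```text
turn [-0.   -0.   67.83] shift mm [-432.  -284.4  -80. ]
```

The rows are not in the units I measure in: shifts go in shares of 500 mm and turns go in shares of 360 degrees. I convert before sending: -432 mm / 500 = -0.864, -284 mm / 500 = -0.568, 68 degrees / 360 = 0.1889.

Call:
{"name": "send_rows", "arguments": {
  "rows": "0 0 0 0 0 -0.12 1; 0 0 0.1889 -0.864 -0.568 -0.16 1; 0 0 0.1889 -0.864 -0.568 -0.16 1; 0 0 0.1889 -0.864 -0.568 -0.16 1; 0 0 0.1889 -0.864 -0.568 -0.16 1; 0 0 0.1889 -0.864 -0.568 -0.16 1; 0 0 0.1889 -0.864 -0.568 -0.16 1; 0 0 0.1889 -0.864 -0.568 -0.16 1"
}}

```text
time: 1.95
eef_pos: [0.5204, 0.2273, 0.3274]
tcp_rot: [0.733, 0.68, 0.0, 0.0]
contact_force: [1.0, 0.6, -0.3]
opening: 0.999
finger_force: 0.0
```

```bash
python3 -c "
from h import *
go([.56,.16,.33],-4); go([.56,.10,.33],-4)"
```

```text
turn [ 0.05 -0.02 -0.33] shift mm [-64.1  44.6  -2.6]
turn [ 0.05 -0.02 -0.33] shift mm [-123.9   49.1   -2.6]
```

In the tool's units: -65 mm / 500 = -0.13, 45 mm / 500 = 0.09.

Call:
{"name": "send_rows", "arguments": {
  "rows": "0 0 0 -0.13 0.09 0 1; 0 0 0 -0.13 0.09 0 1; 0 0 0 -0.13 0.09 0 1; 0 0 0 -0.13 0.09 0 1"
}}

```text
time: 2.45
eef_pos: [0.5591, 0.1623, 0.3269]
tcp_rot: [0.732, 0.681, 0.0, -0.0]
contact_force: [-0.8, 0.1, 0.2]
opening: 0.998
finger_force: 0.0
```

```bash
python3 - <<'E'
from h import *
p=shot('wrist','w1.png'); print(ctrl.get_state()['eef_pos'])
for t in ('bar','loop'):
  for r in look(p,t)[:2]: print(t,*r)
print(proj(p,[[.5663,.2034,.19],[.5613,.1238,.19]]))
go([.56,.22,.33],-4)
import pickle; pickle.dump(p,open('w1.pkl','wb'))
E
```

```text
[0.55902402 0.16257466 0.32699532]
bar 0.88 [0.238 0.3   0.014] [36. 87.]
bar 0.72 [0.647 0.168 0.19 ] [374. 191.]
loop 0.64 [0.652 0.167 0.192] [380. 193.]
[[279.96816724 157.97287829]
 [280.31946255 243.36094028]]
turn [ 0.   -0.01 -0.04] shift mm [57.4 -3.1 -2.9]
```

View pics/w1.png

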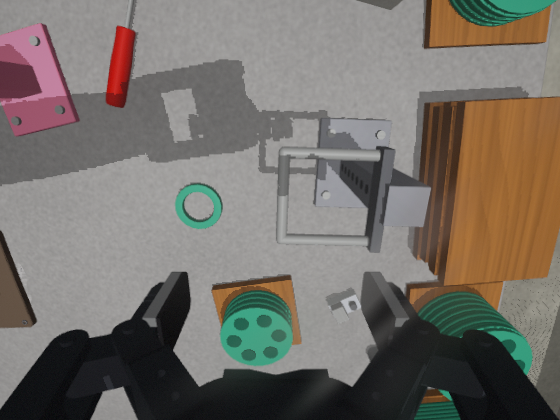

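The wrist view shows the grey loop: front bar at column ~283, from (285,152) to (283,240), post at (405,200). I'll take a second view on the way to the panel.

In the tool's units: -62 mm / 500 = -0.124, -50 mm / 500 = -0.1.

Call:
{"name": "send_rows", "arguments": {
  "rows": "0 0 0 -0.124 -0.1 0 1; 0 0 0 -0.124 -0.1 0 1; 0 0 0 -0.124 -0.1 0 1; 0 0 0 -0.124 -0.1 0 1"
}}

```text
time: 3.1
eef_pos: [0.506, 0.1036, 0.3276]
tcp_rot: [0.732, 0.681, 0.001, 0.0]
contact_force: [0.5, 0.8, 0.8]
opening: 1.0
finger_force: 0.0
```

```bash
python3 - <<'E'
from h import *
import pickle
p1=pickle.load(open('w1.pkl','rb')); p2=shot('wrist','w2.png'); pickle.dump(p2,open('w2.pkl','wb'))
print(ctrl.get_state()['eef_pos'])
def runs(p,X,d,n=30):
    # profile of brightness across predicted bar location X (world) along world dir d, mm
    g=cv2.cvtColor(p['color'],cv2.COLOR_RGB2GRAY).astype(np.float32)
    ts=np.arange(-n,n+1)/1000*0.6; uv=proj(p,[np.array(X)+t*np.array(d) for t in ts]).astype(np.float32)
    v=cv2.remap(g,uv[:,:1],uv[:,1:],cv2.INTER_LINEAR).ravel()
    return v.astype(int),uv
for i,p in enumerate((p1,p2)):
    for yy in (.14,.165,.19):
        v,uv=runs(p,[.566,yy,.19],[1,0,0]); print(i,'bar y',yy,v[::2],uv[0],uv[-1])
    for xx in (.59,.62):
      for yy in (.204-(xx-.565)*.06,.124-(xx-.565)*.06):
        v,uv=runs(p,[xx,yy,.19],[0,1,0]); print(i,'side',xx,yy,v[::2],uv[0],uv[-1])
go([.533,-.27,.33],-13)
E
```

```text
[0.50605028 0.10358999 0.32741286]
0 bar y 0.14 [158 156 156 156 153 152 152 155 148 122 139 155 164 167 159 152 137 142
 157 156 155 157 156 156 157 157 155 154 155 156 155] [264.73105 228.284  ] [303.83334 225.69542]
0 bar y 0.165 [157 156 155 158 159 160 161 158 156 157 151 114 137 153 164 170 161 153
 137 133 155 156 156 152 148 151 155 154 154 154 155] [262.40973 202.37741] [302.67313 199.63315]
0 bar y 0.19 [154 158 157 156 158 158 157 157 156 152 150 140 133  93 102 110 114 116
 110 106  98  90 109 111 111 111 111 117 115 111 107] [259.95694 174.9068 ] [301.42252 171.99461]
0 side 0.59 0.20249999999999999 [153 152 151 128 107 108 108 109 136 157 156 157 157 155 111 100 122 166
 178 164 150 130 129 153 153 154 157 156 155 158 158] [308.59146 177.73923] [306.949  135.5154]
0 side 0.59 0.1225 [155 153 151 153 156 156 153 154 155 155 157 156 158 154 147 161 169 174
 165 151 135 113 107 147 154 155 157 155 155 155 155] [311.6091  259.75375] [310.34906 224.75377]
0 side 0.62 0.2007 [ 59  60  60  59  57  54  54  50  50  49  53  57  59 107 141 154 168 175
 162 148 130 108 106 105 105 
[... 945 characters left out ...]
46 148 148 148 148 146] [370.4573   102.445335] [371.1839    54.224644]
1 side 0.59 0.1225 [144 143 144 145 145 146 150 150 149 150 148 148 148 138 130 145 157 164
 156 148 136 115 118 141 145 148 148 148 149 148 147] [368.38562 196.72229] [369.37283 156.42459]
1 side 0.62 0.2007 [143 142 141 141 141 141 140 141 142 142 141 142 134 101 123 139 150 157
 156 148 131 128 146 146 147 149 151 149 149 148 146] [406.9013  102.41728] [409.15454   54.412884]
1 side 0.62 0.1207 [152 151 149 148 150 152 151 152 151 149 148 147 143 131 144 156 159 154
 147 135 114 120 141 145 146 146 146 146 147 140 126] [401.59946 196.36996] [404.00552 156.1965 ]
turn [ 0.06 -0.03  8.88] shift mm [-370.7   53.7   -2.7]
```

Both views agree at z = 190 mm: bar middle ≈ (0.566, 0.168), yaw ≈ −5.7°. Next, over to the panel.

In the tool's units: -370 mm / 500 = -0.74, 40 mm / 500 = 0.08, 9 degrees / 360 = 0.025.

Call:
{"name": "send_rows", "arguments": {
  "rows": "0 0 0.025 -0.74 0.08 0 1; 0 0 0.025 -0.74 0.08 0 1; 0 0 0.025 -0.74 0.08 0 1; 0 0 0.025 -0.74 0.08 0 1; 0 0 0.025 -0.74 0.08 0 1; 0 0 0.025 -0.74 0.08 0 1; 0 0 0.025 -0.74 0.08 0 1; 0 0 0.025 -0.74 0.08 0 1"
}}

```text
time: 4.15
eef_pos: [0.5189, -0.2687, 0.3265]
tcp_rot: [0.783, 0.621, 0.0, -0.001]
contact_force: [0.4, 0.2, -0.1]
opening: 0.997
finger_force: 0.0
```

```bash
python3 - <<'E'
from h import *
import pickle
p=shot('wrist','w3.png'); print(ctrl.get_state()['eef_pos']); pickle.dump(p,open('w3.pkl','wb'))
for t in ('grip','panel','rest'):
  for r in look(p,t)[:2]: print(t,*r)
go([.56,-.25,.33],-13)
E
```

```text
[ 0.51891238 -0.26804468  0.32674349]
grip 0.88 [ 0.538 -0.287  0.099] [294. 192.]
panel 0.81 [ 0.536 -0.286  0.098] [292. 192.]
panel 0.48 [ 0.508 -0.109  0.061] [234.  44.]
rest 0.77 [ 0.535 -0.274  0.02 ] [287. 170.]
turn [ 0.02 -0.   -0.05] shift mm [26.4 36.2 -2.8]
```

View pics/w3.png

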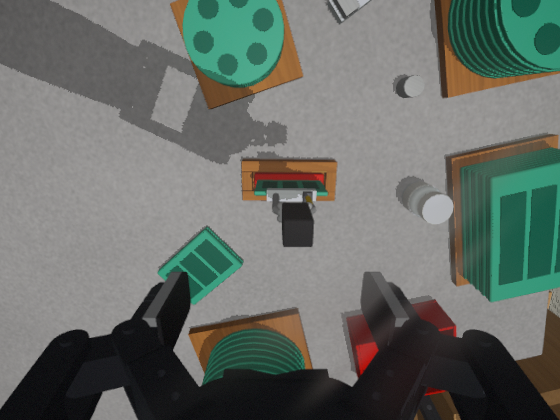

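The wrist view shows the grip at (297,225), with the gate side to the right (yellow at (307,198)) and the rest edges nearly horizontal from (242,160) to (336,200). I'll take a second view while moving closer to the grasp line.

In the tool's units: 45 mm / 500 = 0.09, -25 mm / 500 = -0.05.

Call:
{"name": "send_rows", "arguments": {
  "rows": "0 0 0 -0.05 0.028 0.09 1; 0 0 0 -0.05 0.028 0.09 1; 0 0 0 -0.05 0.028 0.09 1; 0 0 0 -0.05 0.028 0.09 1"
}}

```text
time: 4.85
eef_pos: [0.527, -0.2962, 0.2842]
tcp_rot: [0.783, 0.622, 0.0, 0.002]
contact_force: [0.4, -0.4, 0.5]
opening: 1.0
finger_force: 0.0
```

```bash
python3 - <<'E'
from h import *
import pickle
from scipy.optimize import least_squares
p1=pickle.load(open('w3.pkl','rb')); p2=shot('wrist','w4.png'); st=ctrl.get_state(); print(st['eef_pos'])
def mask(p,c):
    u,v=np.int32(c); m=(p['color'].max(2)<60).astype(np.uint8)
    n,l,s,ce=cv2.connectedComponentsWithStats(m,connectivity=4)
    k=min(range(1,n),key=lambda i:1e9 if not 150<s[i,4]<5000 else np.hypot(*(ce[i]-c)))
    return s[k],ce[k],l==k
def box(q):
    a=np.radians(q[3]);ux=np.array([np.cos(a),np.sin(a),0]);uy=np.array([-np.sin(a),np.cos(a),0])
    return [np.array([q[0],q[1],q[2]])+i*.013*ux+j*.013*uy+np.array([0,0,k]) for i in(-1,1) for j in(-1,1) for k in(-.05,0)]
D=[]
for p in(p1,p2):
    c=proj(p,[.533,-.2925,.19])[0]; s,ce,m=mask(p,c); print('pred',c.round(),'blob',s,ce.round(1))
    ys,xs=np.nonzero(m); D.append((p,cv2.convexHull(np.c_[xs,ys].astype(np.float32)).reshape(-1,2)))
ang=np.radians(np.arange(0,360,15)); dirs=np.c_[np.cos(ang),np.sin(ang)]
def res(q):
    r=[]
    for p,h in D:
        b=proj(p,box(q)); r.append((b@dirs.T).max(0)-(h@dirs.T).max(0)-0.5*0)
    return np.concatenate(r)
o=least_squares(res,[.533,-.2925,.21,-13],x_scale=[.01,.01,.01,5],loss='soft_l1'); print('grip top',o.x.round(4),'rms',np.sqrt((o.fun**2).mean()))
for i in (0,1):
    DD=D; D=[DD[i]]; r=least_squares(lambda q:res([q[0],q[1],.214,q[2]]),[.533,-.2925,-13],x_scale=[.01,.01,5]); print('single, z .214',r.x.round(4)); D=DD
x,y,z,a=o.x; go([x,y,.194],a)
E
```

```text
[ 0.5269048  -0.29633056  0.28411198]
pred [296. 225.] blob [ 282  202   31   45 1266] [296.5 224.3]
pred [281. 215.] blob [ 264  188   37   52 1815] [281.6 214.4]
grip top [  0.5329  -0.2972   0.195  -13.3535] rms 0.5714161810265164
single, z .214 [  0.5335  -0.2901 -12.8407]
single, z .214 [  0.534   -0.2899 -13.1595]
turn [0.17 0.08 0.23] shift mm [ 0.6  5.8 90.1]
```

View pics/w4.png

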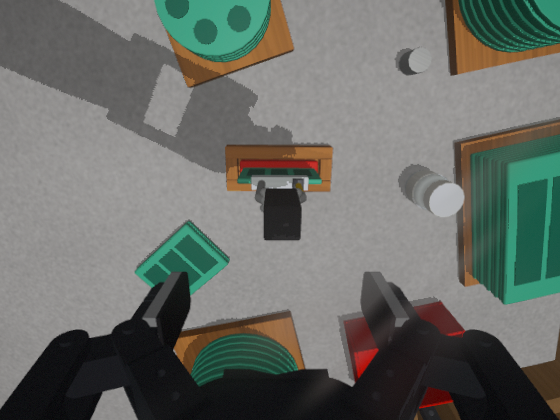

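Grip top face shows at (282,222), clear of the fingers. Taking (0.534, −0.290), yaw −13°, with the height check at 0.187 against an expected 0.189.

In the tool's units: 90 mm / 500 = 0.18, 60 mm / 500 = 0.12.

Call:
{"name": "send_rows", "arguments": {
  "rows": "0 0 0 0.016 0.01 0.06 1; 0 0 0 0.016 0.01 0.12 1; 0 0 0 0.016 0.01 0.18 1; 0 0 0 0.016 0.01 0.18 1; 0 0 0 0.016 0.01 0.18 1",
  "grip_force": 60
}}

```text
time: 5.52
eef_pos: [0.5338, -0.2904, 0.194]
tcp_rot: [0.783, 0.621, 0.0, 0.001]
contact_force: [-0.4, -0.9, 0.8]
opening: 0.999
finger_force: 0.0
```

Call:
{"name": "send_rows", "arguments": {
  "rows": "0 0 0 0 0 0 -1; 0 0 0 0 0 0 -1; 0 0 0 0 0 0 -1; 0 0 0 0 0 0 -1; 0 0 0 0 0 0 -1; 0 0 0 0 0 0 -1; 0 0 0 0 0 0 -1",
  "grip_force": 90
}}

```text
time: 6.4
eef_pos: [0.5335, -0.2903, 0.1927]
tcp_rot: [0.784, 0.621, 0.0, 0.001]
contact_force: [1.5, -0.6, 3.4]
opening: 0.293
finger_force: 89.0
```

In the tool's units: -110 mm / 500 = -0.22, -80 mm / 500 = -0.16.

Call:
{"name": "send_rows", "arguments": {
  "rows": "0 0 0 0 0 -0.016 -1; 0 0 0 0 0 -0.04 -1; 0 0 0 0 0 -0.08 -1; 0 0 0 0 0 -0.16 -1; 0 0 0 0 0 -0.22 -1; 0 0 0 0 0 -0.22 -1; 0 0 0 0 0 -0.22 -1; 0 0 0 0 0 -0.22 -1"
}}

```text
time: 7.4
eef_pos: [0.5322, -0.2894, 0.2995]
tcp_rot: [0.784, 0.621, -0.001, -0.002]
contact_force: [0.0, 0.1, -3.9]
opening: 0.295
finger_force: 88.8
```

```bash
python3 - <<'E'
from h import *
s=ctrl.get_state(); print(s['eef_pos'],s['contact_force'],s['wrist_torque'],s['opening'],s['finger_force'])
x=np.array([.995,-.0993,0]); go(np.array([.5663,.1682,.300])-.085*x,-5.7)
E
```

```text
[ 0.53219353 -0.28938694  0.29948974] [ 0.00943284  0.06398322 -3.89146126] [-0.038691    0.03779365  0.03308247] 0.2951931623214543 88.80579829216003
turn [-0.21 -0.11 -7.48] shift mm [ 442.3 -155.4    0.9]
```

In the tool's units: 380 mm / 500 = 0.76, 340 mm / 500 = 0.68, -7.5 degrees / 360 = -0.0208.

Call:
{"name": "send_rows", "arguments": {
  "rows": "0 0 -0.0028 0.08 -0.028 0 -1; 0 0 -0.0056 0.18 -0.064 0 -1; 0 0 -0.0083 0.28 -0.098 0 -1; 0 0 -0.0111 0.38 -0.134 0 -1; 0 0 -0.0139 0.48 -0.168 0 -1; 0 0 -0.0167 0.58 -0.204 0 -1; 0 0 -0.0194 0.68 -0.238 0 -1; 0 0 -0.0208 0.76 -0.268 0 -1"
}}

```text
time: 8.4
eef_pos: [0.488, 0.1125, 0.3005]
tcp_rot: [0.741, 0.672, -0.001, -0.001]
contact_force: [0.9, -0.1, -2.7]
opening: 0.295
finger_force: 89.0
```

In the tool's units: 55 mm / 500 = 0.11, 50 mm / 500 = 0.1.

Call:
{"name": "send_rows", "arguments": {
  "rows": "0 0 0 0.06 -0.02 0 -1; 0 0 0 0.1 -0.032 0 -1; 0 0 0 0.11 -0.032 0 -1; 0 0 0 0.11 -0.032 0 -1; 0 0 0 0.11 -0.032 0 -1"
}}

```text
time: 9.02
eef_pos: [0.4788, 0.1661, 0.3016]
tcp_rot: [0.742, 0.671, -0.0, 0.0]
contact_force: [0.9, 0.8, -3.0]
opening: 0.288
finger_force: 89.0
```

```bash
python3 - <<'E'
from h import *
import pickle
s=ctrl.get_state(); print(s['eef_pos'],s['contact_force'],s['opening'],s['finger_force'])
x=np.array([.995,-.0993,0]); 
p=shot('wrist','w5.png'); q=shot('scene','s5.png'); t=shot('top')
pickle.dump((p,q,t,s),open('w5.pkl','wb'))
b=[.5663,.1682,.190]; yv=np.array([.0993,.995,0])*.04
for n,k in (('w',p),('s',q)): print(n,'bar ends',proj(k,[b+yv,b-yv]).round(1), 'tcp',proj(k,s['eef_pos']).round(1))
im=lambda k,c,h:cv2.resize(k['color'][c[1]:c[1]+h[1],c[0]:c[0]+h[0]],(400,400),interpolation=cv2.INTER_CUBIC)
c=np.int32(proj(q,s['eef_pos'])[0]); c2=np.int32(proj(p,s['eef_pos'])[0]); print(c,c2)
cv2.imwrite('pics/c5.png',cv2.cvtColor(np.hstack([im(q,(c[0]-50,c[1]-30),(120,120)),im(p,(180,20),(240,240))]),cv2.COLOR_RGB2BGR))
go(np.array([.5663,.1682,.256])-.055*x,-5.7)
E
```

```text
[0.47879996 0.16606384 0.30161288] [ 0.85969049  0.77118436 -3.04709516] 0.28789853016718814 89.04876351356506
w bar ends [[387.9 151. ]
 [376.9 245.8]] tcp [[274.1 291.9]]
s bar ends [[383.4 210.1]
 [354.5 215.2]] tcp [[355.3 159. ]]
[355 158] [274 291]
turn [-0.    0.01 -0.04] shift mm [10.7 31.8 45.9]
```

View pics/c5.png

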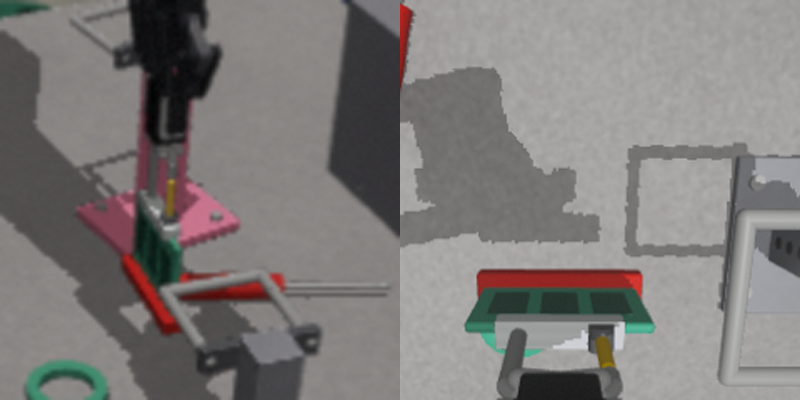

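The crop shows the panel upright in the grip and clear of everything. Its yellow gate faces the front bar (scene crop gate (170,195), bar (215,283)). Lowering to mouth height, short of the bar.

In the tool's units: 45 mm / 500 = 0.09, 40 mm / 500 = 0.08.

Call:
{"name": "send_rows", "arguments": {
  "rows": "0 0 0 0.021 0.02 0.04 -1; 0 0 0 0.021 0.04 0.08 -1; 0 0 0 0.021 0.062 0.09 -1; 0 0 0 0.021 0.062 0.09 -1; 0 0 0 0.021 0.062 0.09 -1; 0 0 0 0.021 0.062 0.09 -1"
}}

```text
time: 9.93
eef_pos: [0.5107, 0.1743, 0.2579]
tcp_rot: [0.741, 0.671, 0.001, 0.0]
contact_force: [-0.2, 0.7, -3.8]
opening: 0.293
finger_force: 89.1
```

```bash
cat >> h.py <<'E'
B=np.array([.5663,.1682,.190]); LX=np.array([.995,-.0993,0]); LY=np.array([.0993,.995,0])
def rel():
    s=ctrl.get_state(); d=s['eef_pos']-B; f=s['contact_force']
    print('t',s['time'],'bar in panel mm: x',round(-1000*d@LX,1),'y',round(-1000*d@LY,1),'z',round(186-1000*d[2],1),'F loop axes',np.round([f@LX,f@LY,f[2]],1),'open',round(s['opening'],3),s['finger_force'])
E
python3 - <<'E'
from h import *
rel(); 
p=shot('wrist'); q=shot('scene')
im=lambda k,c,h:cv2.resize(k['color'][c[1]:c[1]+h[1],c[0]:c[0]+h[0]],(400,400),interpolation=cv2.INTER_CUBIC)
cv2.imwrite('pics/c6.png',cv2.cvtColor(np.hstack([im(q,(315,150),(100,100)),im(p,(220,100),(200,200))]),cv2.COLOR_RGB2BGR))
for n,k,o,sc in (('s',q,(315,150),4),('w',p,(220,100),2)):
    s=ctrl.get_state(); pt=lambda x,y,z: s['eef_pos']+LX*x/1000+LY*y/1000+np.array([0,0,(z-186)/1000])
    print(n,((proj(k,[pt(23,0,157),pt(19,0,129),pt(27,0,120),pt(50,11,14),pt(50,-11,14),pt(30,7,90),pt(30,-7,90)])-o)*sc).round().tolist(),((proj(k,[B+LY*.04,B-LY*.04])-o)*sc).round().tolist())
E
```

```text
t 9.925 bar in panel mm: x 56.0 y -0.6 z 118.1 F loop axes [-0.3  0.6 -3.8] open 0.293 89.11173462867737
s [[202.0, 173.0], [196.0, 205.0], [200.0, 223.0], [216.0, 369.0], [186.0, 375.0], [208.0, 261.0], [188.0, 265.0]] [[274.0, 240.0], [158.0, 261.0]]
w [[190.0, 324.0], [167.0, 283.0], [188.0, 272.0], [210.0, 166.0], [207.0, 208.0], [187.0, 223.0], [186.0, 257.0]] [[283.0, 156.0], [263.0, 372.0]]
```

View pics/c6.png

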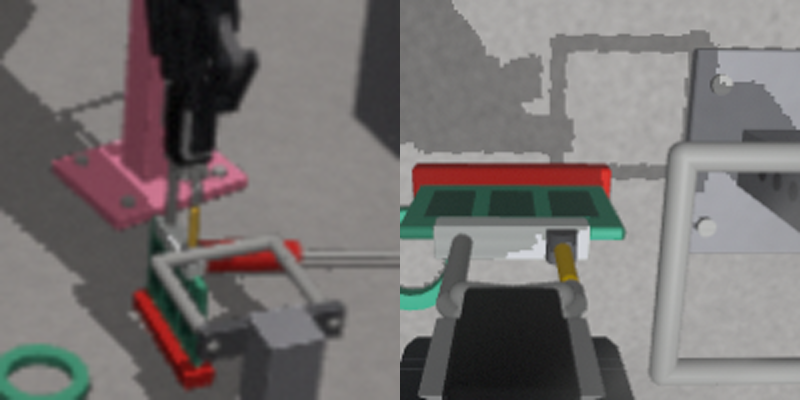

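The panel matches its predicted image position within ~1 mm (foot end (210,167), strip end (188,240) in the wrist crop), and the bar lies ahead at mouth height. Pushing on.

In the tool's units: 34 mm / 500 = 0.068, 32 mm / 500 = 0.064.

Call:
{"name": "send_rows", "arguments": {
  "rows": "0 0 0 0 0.016 0 -1; 0 0 0 0 0.032 0 -1; 0 0 0 0 0.044 0 -1; 0 0 0 0 0.052 0 -1; 0 0 0 0 0.058 0 -1; 0 0 0 0 0.064 0 -1; 0 0 0 0 0.068 0 -1; 0 0 0 0 0.068 0 -1"
}}

```text
time: 11.02
eef_pos: [0.5435, 0.171, 0.2565]
tcp_rot: [0.741, 0.671, -0.001, -0.001]
contact_force: [-5.5, 0.2, -1.8]
opening: 0.29
finger_force: 89.3
```

```bash
python3 -c "
from h import *
rel()"
```

```text
t 11.025 bar in panel mm: x 23.0 y -0.5 z 119.5 F loop axes [-5.5 -0.3 -1.8] open 0.29 89.34041976928711
```

In the tool's units: 15 mm / 500 = 0.03, 12 mm / 500 = 0.024.

Call:
{"name": "send_rows", "arguments": {
  "rows": "0 0 0 0 0.006 0 -1; 0 0 0 0 0.012 0 -1; 0 0 0 0 0.018 0 -1; 0 0 0 0 0.024 0 -1; 0 0 0 0 0.03 0 -1; 0 0 0 0 0.03 0 -1"
}}

```text
time: 11.78
eef_pos: [0.5571, 0.1697, 0.2546]
tcp_rot: [0.741, 0.671, -0.003, -0.003]
contact_force: [-6.1, 0.7, -5.7]
opening: 0.291
finger_force: 89.2
```

```bash
python3 -c "
from h import *
rel()"
```

```text
t 11.775 bar in panel mm: x 9.3 y -0.6 z 121.4 F loop axes [-6.1  0.1 -5.7] open 0.291 89.15042281150818
```

In the tool's units: 10 mm / 500 = 0.02, 9 mm / 500 = 0.018.

Call:
{"name": "send_rows", "arguments": {
  "rows": "0 0 0 0 0.006 -0.002 -1; 0 0 0 0 0.012 -0.002 -1; 0 0 0 0 0.018 -0.002 -1; 0 0 0 0 0.02 -0.002 -1; 0 0 0 0 0.02 -0.002 -1"
}}

```text
time: 12.4
eef_pos: [0.5667, 0.1687, 0.2549]
tcp_rot: [0.741, 0.671, -0.003, -0.003]
contact_force: [-6.0, 1.2, -5.8]
opening: 0.296
finger_force: 89.0
```

```bash
python3 -c "
from h import *
rel()"
```

```text
t 12.4 bar in panel mm: x -0.3 y -0.5 z 121.1 F loop axes [-6.   0.6 -5.8] open 0.296 89.00371670722961
```

In the tool's units: 19 mm / 500 = 0.038, 18 mm / 500 = 0.036.

Call:
{"name": "send_rows", "arguments": {
  "rows": "0 0 0 0 0 0.006 -1; 0 0 0 0 0 0.012 -1; 0 0 0 0 0 0.018 -1; 0 0 0 0 0 0.024 -1; 0 0 0 0 0 0.03 -1; 0 0 0 0 0 0.036 -1; 0 0 0 0 0 0.038 -1; 0 0 0 0 0 0.038 -1"
}}

```text
time: 13.4
eef_pos: [0.5693, 0.1684, 0.2389]
tcp_rot: [0.741, 0.671, 0.0, 0.0]
contact_force: [0.6, -0.6, -2.9]
opening: 0.293
finger_force: 89.7
```

```bash
python3 -c "
from h import *
rel()"
```

```text
t 13.4 bar in panel mm: x -2.9 y -0.5 z 137.1 F loop axes [ 0.6 -0.5 -2.9] open 0.293 89.7099494934082
```

Gate released (side force gone). Feeling for the bow gently.

Call:
{"name": "send_rows", "arguments": {
  "rows": "0 0 0 0 0 0.004 -1; 0 0 0 0 0 0.008 -1; 0 0 0 0 0 0.01 -1; 0 0 0 0 0 0.01 -1; 0 0 0 0 0 0.01 -1"
}}

```text
time: 14.02
eef_pos: [0.5693, 0.1684, 0.234]
tcp_rot: [0.741, 0.671, 0.0, 0.0]
contact_force: [0.5, 0.7, -2.9]
opening: 0.294
finger_force: 89.7
```

In the tool's units: 1.5 mm / 500 = 0.003, 1 mm / 500 = 0.002.

Call:
{"name": "send_rows", "arguments": {
  "rows": "0 0 0 0 0 0.002 -1; 0 0 0 0 0 0.003 -1; 0 0 0 0 0 0.003 -1; 0 0 0 0 0 0.003 -1"
}}

```text
time: 14.52
eef_pos: [0.5692, 0.1684, 0.2324]
tcp_rot: [0.741, 0.671, 0.0, -0.0]
contact_force: [-0.4, 0.4, -2.9]
opening: 0.297
finger_force: 89.7
```

```bash
python3 -c "
from h import *
rel()"
```

```text
t 14.525 bar in panel mm: x -2.9 y -0.5 z 143.6 F loop axes [-0.4  0.3 -2.9] open 0.297 89.70977783203125
```

In the tool's units: 1.4 mm / 500 = 0.0028, 0.7 mm / 500 = 0.0014.

Call:
{"name": "send_rows", "arguments": {
  "rows": "0 0 0 0 0 0.0014 -1; 0 0 0 0 0 0.0028 -1; 0 0 0 0 0 0.0028 -1; 0 0 0 0 0 0.0028 -1"
}}

```text
time: 15.02
eef_pos: [0.5693, 0.1685, 0.2314]
tcp_rot: [0.741, 0.671, 0.0, 0.0]
contact_force: [-1.5, 0.7, -0.5]
opening: 0.296
finger_force: 89.9
```

```bash
python3 -c "
from h import *
rel()"
```

```text
t 15.025 bar in panel mm: x -3.0 y -0.5 z 144.6 F loop axes [-1.6  0.6 -0.5] open 0.296 89.9445641040802
```

Bow touches at TCP z ≈ 0.2316. Lifting 2.4 mm and moving back toward the nose.

In the tool's units: -11 mm / 500 = -0.022, -9 mm / 500 = -0.018.

Call:
{"name": "send_rows", "arguments": {
  "rows": "0 0 0 0 0 -0.003 -1; 0 0 0 0 0 -0.005 -1; 0 0 0 0 0 -0.005 -1; 0 0 0 0 -0.006 -0.005 -1; 0 0 0 0 -0.012 -0.005 -1; 0 0 0 0 -0.018 -0.005 -1; 0 0 0 0 -0.022 -0.005 -1; 0 0 0 0 -0.022 -0.005 -1"
}}

```text
time: 16.02
eef_pos: [0.5581, 0.1695, 0.2336]
tcp_rot: [0.741, 0.671, 0.0, 0.0]
contact_force: [-0.7, -0.0, -3.3]
opening: 0.294
finger_force: 89.8
```

```bash
python3 -c "
from h import *
rel()"
```

```text
t 16.025 bar in panel mm: x 8.3 y -0.5 z 142.4 F loop axes [-0.7 -0.1 -3.3] open 0.294 89.75535750389099
```

In the tool's units: -3 mm / 500 = -0.006, -2 mm / 500 = -0.004.

Call:
{"name": "send_rows", "arguments": {
  "rows": "0 0 0 0 0 -0.002 -1; 0 0 0 0 -0.002 -0.002 -1; 0 0 0 0 -0.004 -0.002 -1; 0 0 0 0 -0.006 -0.002 -1; 0 0 0 0 -0.006 -0.002 -1"
}}

```text
time: 16.65
eef_pos: [0.5556, 0.1698, 0.2348]
tcp_rot: [0.741, 0.671, 0.0, 0.0]
contact_force: [1.8, 0.9, -3.2]
opening: 0.291
finger_force: 89.8
```

```bash
python3 -c "
from h import *
rel()"
```

```text
t 16.65 bar in panel mm: x 10.8 y -0.5 z 141.2 F loop axes [ 1.7  1.1 -3.2] open 0.291 89.76068615913391
```

In the tool's units: -2 mm / 500 = -0.004, -1.4 mm / 500 = -0.0028.

Call:
{"name": "send_rows", "arguments": {
  "rows": "0 0 0 0 -0.0014 0 -1; 0 0 0 0 -0.0028 0 -1; 0 0 0 0 -0.004 0 -1; 0 0 0 0 -0.004 0 -1"
}}

```text
time: 17.15
eef_pos: [0.555, 0.1698, 0.2351]
tcp_rot: [0.741, 0.671, 0.002, 0.002]
contact_force: [5.5, 0.1, -4.9]
opening: 0.296
finger_force: 89.5
```

```bash
python3 -c "
from h import *
rel()"
```

```text
t 17.15 bar in panel mm: x 11.4 y -0.5 z 140.9 F loop axes [ 5.4  0.6 -4.9] open 0.296 89.53579902648926
```

In the tool's units: -2.7 mm / 500 = -0.0054, -2 mm / 500 = -0.004.

Call:
{"name": "send_rows", "arguments": {
  "rows": "0 0 0 0 -0.002 0 -1; 0 0 0 0 -0.004 0 -1; 0 0 0 0 -0.0054 0 -1; 0 0 0 0 -0.0054 0 -1; 0 0 0 0 -0.0054 0 -1"
}}

```text
time: 17.77
eef_pos: [0.5544, 0.1698, 0.2354]
tcp_rot: [0.741, 0.671, 0.005, 0.004]
contact_force: [12.0, -0.4, -7.5]
opening: 0.291
finger_force: 89.4
```

```bash
python3 -c "
from h import *
rel()"
```

```text
t 17.775 bar in panel mm: x 12.0 y -0.4 z 140.6 F loop axes [11.9  0.8 -7.5] open 0.291 89.42105054855347
```

In the tool's units: -0.1 mm / 500 = -0.0002.

Call:
{"name": "send_rows", "arguments": {
  "rows": "0 0 0 0 -0.0002 0 -1; 0 0 0 0 -0.0002 0 -1; 0 0 0 0 -0.0002 0 -1"
}}

```text
time: 18.15
eef_pos: [0.5544, 0.1698, 0.2354]
tcp_rot: [0.741, 0.671, 0.005, 0.004]
contact_force: [12.1, -0.6, -7.4]
opening: 0.292
finger_force: 89.4
```

Call:
{"name": "send_rows", "arguments": {
  "rows": "0 0 0 0 0 0 -1; 0 0 0 0 0 0 -1; 0 0 0 0 0 0 -1"
}}

```text
time: 18.52
eef_pos: [0.5544, 0.1698, 0.2354]
tcp_rot: [0.741, 0.671, 0.005, 0.004]
contact_force: [11.8, -0.3, -7.5]
opening: 0.29
finger_force: 89.4
```

Call:
{"name": "send_rows", "arguments": {
  "rows": "0 0 0 0 0 0 -1; 0 0 0 0 0 0 -1"
}}

```text
time: 18.77
eef_pos: [0.5544, 0.1698, 0.2354]
tcp_rot: [0.741, 0.671, 0.005, 0.004]
contact_force: [12.3, -1.4, -7.4]
opening: 0.294
finger_force: 89.4
```

```bash
python3 -c "
from h import *
rel()"
```

```text
t 18.775 bar in panel mm: x 12.0 y -0.4 z 140.6 F loop axes [12.4 -0.2 -7.4] open 0.294 89.42989468574524
```

Pull held at 12 N for about 1 s. Unloading, centring and lowering onto the bar.

In the tool's units: 16.5 mm / 500 = 0.033, 15 mm / 500 = 0.03.

Call:
{"name": "send_rows", "arguments": {
  "rows": "0 0 0 0 0.006 0 -1; 0 0 0 0 0.012 0 -1; 0 0 0 0 0.018 0 -1; 0 0 0 0 0.024 0 -1; 0 0 0 0 0.03 0 -1; 0 0 0 0 0.033 0 -1; 0 0 0 0 0.033 0 -1; 0 0 0 0 0.033 0 -1"
}}

```text
time: 19.77
eef_pos: [0.5669, 0.1687, 0.2346]
tcp_rot: [0.741, 0.671, -0.0, -0.0]
contact_force: [0.1, 0.8, -2.5]
opening: 0.295
finger_force: 90.2
```

```bash
python3 - <<'E'
from h import *
rel(); s=ctrl.get_state(); print(R.from_quat(s['tcp_rot']).as_matrix().round(4)); 
p=shot('wrist'); q=shot('scene')
im=lambda k,c,h:cv2.resize(k['color'][c[1]:c[1]+h[1],c[0]:c[0]+h[0]],(400,400),interpolation=cv2.INTER_CUBIC)
cv2.imwrite('pics/c7.png',cv2.cvtColor(np.hstack([im(q,(330,165),(70,70)),im(p,(210,150),(160,160))]),cv2.COLOR_RGB2BGR))
E
```

```text
t 19.775 bar in panel mm: x -0.5 y -0.5 z 141.4 F loop axes [ 0.   0.8 -2.5] open 0.295 90.19853353500366
[[ 9.890e-02  9.951e-01 -1.000e-04]
 [ 9.951e-01 -9.890e-02  0.000e+00]
 [ 0.000e+00 -1.000e-04 -1.000e+00]]
```

View pics/c7.png

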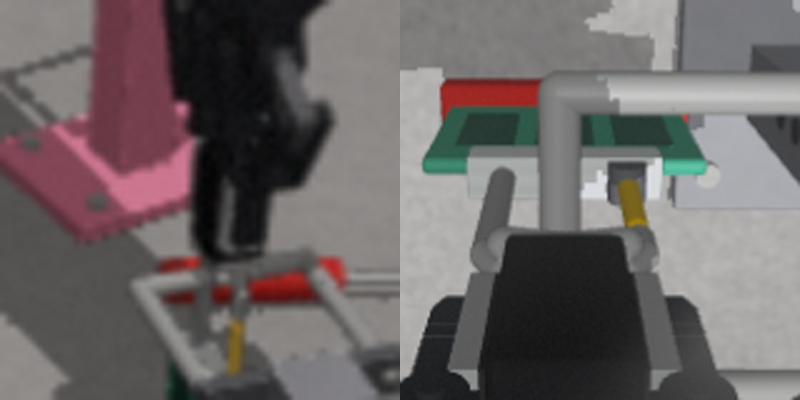

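The wrist crop shows the bar (column ~560) between the spine and nose under the bow, with the gate (628,200) standing straight and shut. Setting the weight down.

In the tool's units: 3.6 mm / 500 = 0.0072, 3 mm / 500 = 0.006.

Call:
{"name": "send_rows", "arguments": {
  "rows": "0 0 0 0 0 0.002 -1; 0 0 0 0 0 0.004 -1; 0 0 0 0 0 0.006 -1; 0 0 0 0 0 0.0072 -1; 0 0 0 0 0 0.0072 -1; 0 0 0 0 0 0.0072 -1"
}}

```text
time: 20.62
eef_pos: [0.5669, 0.1687, 0.231]
tcp_rot: [0.741, 0.671, -0.0, -0.0]
contact_force: [-0.1, -0.2, -3.3]
opening: 0.293
finger_force: 90.3
```

```bash
python3 -c "
from h import *
rel()"
```

```text
t 20.625 bar in panel mm: x -0.6 y -0.5 z 145.0 F loop axes [-0.1 -0.2 -3.3] open 0.293 90.33268332481384
```

In the tool's units: 1 mm / 500 = 0.002, 0.5 mm / 500 = 0.001.

Call:
{"name": "send_rows", "arguments": {
  "rows": "0 0 0 0 0 0.001 -1; 0 0 0 0 0 0.002 -1; 0 0 0 0 0 0.002 -1; 0 0 0 0 0 0.002 -1"
}}

```text
time: 21.12
eef_pos: [0.567, 0.1687, 0.2307]
tcp_rot: [0.741, 0.671, 0.0, 0.0]
contact_force: [-2.8, -0.5, 3.5]
opening: 0.293
finger_force: 91.0
```

In the tool's units: 0.7 mm / 500 = 0.0014, 0.4 mm / 500 = 0.0008.

Call:
{"name": "send_rows", "arguments": {
  "rows": "0 0 0 0 0 0.0008 -1; 0 0 0 0 0 0.0014 -1; 0 0 0 0 0 0.0014 -1"
}}

```text
time: 21.5
eef_pos: [0.567, 0.1687, 0.2307]
tcp_rot: [0.741, 0.671, 0.0, 0.0]
contact_force: [-5.0, -0.9, 5.0]
opening: 0.293
finger_force: 91.4
```

```bash
python3 -c "
from h import *
rel()"
```

```text
t 21.5 bar in panel mm: x -0.7 y -0.6 z 145.3 F loop axes [-4.9 -1.4  5. ] open 0.293 91.40216946601868
```

In the tool's units: -1.3 mm / 500 = -0.0026, -1 mm / 500 = -0.002.

Call:
{"name": "send_rows", "arguments": {
  "rows": "0 0 0 0 0 -0.0014 -1; 0 0 0 0 -0.001 -0.0026 -1; 0 0 0 0 -0.002 -0.0026 -1; 0 0 0 0 -0.002 -0.0026 -1"
}}

```text
time: 22.0
eef_pos: [0.5668, 0.1687, 0.2308]
tcp_rot: [0.741, 0.671, 0.001, 0.001]
contact_force: [2.0, -0.7, 2.4]
opening: 0.29
finger_force: 90.9
```

```bash
python3 -c "
from h import *
rel()"
```

```text
t 22.0 bar in panel mm: x -0.4 y -0.5 z 145.2 F loop axes [ 2.1 -0.5  2.4] open 0.29 90.86665749549866
```

In the tool's units: -0.6 mm / 500 = -0.0012, 0.4 mm / 500 = 0.0008.

Call:
{"name": "send_rows", "arguments": {
  "rows": "0 0 0 0 0.0006 -0.0006 -1; 0 0 0 0 0.0008 -0.0012 -1; 0 0 0 0 0.0008 -0.0012 -1; 0 0 0 0 0.0008 -0.0012 -1"
}}

```text
time: 22.5
eef_pos: [0.5661, 0.1688, 0.2307]
tcp_rot: [0.741, 0.671, -0.0, -0.0]
contact_force: [0.2, 0.1, -0.5]
opening: 0.29
finger_force: 90.6
```

```bash
python3 -c "
from h import *
rel()"
```

```text
t 22.5 bar in panel mm: x 0.3 y -0.5 z 145.3 F loop axes [ 0.2  0.1 -0.5] open 0.29 90.63922762870789
```

Weight sits on the bar and side forces are near zero. Opening gently.

Call:
{"name": "send_rows", "arguments": {
  "rows": "0 0 0 0 0 0 -1; 0 0 0 0 0 0 -1; 0 0 0 0 0 0 -0.4; 0 0 0 0 0 0 -0.38; 0 0 0 0 0 0 -0.34; 0 0 0 0 0 0 -0.3; 0 0 0 0 0 0 -0.2; 0 0 0 0 0 0 0",
  "grip_force": 20
}}

```text
time: 23.5
eef_pos: [0.5664, 0.1687, 0.2312]
tcp_rot: [0.741, 0.671, 0.0, 0.0]
contact_force: [-0.4, 0.0, 0.1]
opening: 0.502
finger_force: 0.0
```

In the tool's units: -90 mm / 500 = -0.18, -60 mm / 500 = -0.12.

Call:
{"name": "send_rows", "arguments": {
  "rows": "0 0 0 0 0 0 0.3; 0 0 0 0 0 0 0.6; 0 0 0 0 0 0 0.6; 0 0 0 0 0 -0.02 0.6; 0 0 0 0 0 -0.06 0.6; 0 0 0 0 0 -0.12 0.6; 0 0 0 0 0 -0.18 0.6; 0 0 0 0 0 -0.18 0.6"
}}

```text
time: 24.5
eef_pos: [0.568, 0.169, 0.3265]
tcp_rot: [0.741, 0.671, 0.004, 0.003]
contact_force: [0.2, 0.3, -0.5]
opening: 0.803
finger_force: 0.0
```

```bash
python3 - <<'E'
from h import *
s=ctrl.get_state(); print(s['time'],s['eef_pos'],s['contact_force'],s['opening'])
p=shot('wrist'); q=shot('scene')
ps=[shot('scene')['color'].astype(int) for _ in range(8)]
print('motion scene crop', [int(np.abs(a-q['color'].astype(int))[190:330,330:420].max(2).__gt__(25).sum()) for a in ps])
im=lambda k,c,h:cv2.resize(k['color'][c[1]:c[1]+h[1],c[0]:c[0]+h[0]],(400,400),interpolation=cv2.INTER_CUBIC)
cv2.imwrite('pics/c8.png',cv2.cvtColor(np.hstack([im(q,(320,180),(110,110)),im(p,(180,80),(200,200))]),cv2.COLOR_RGB2BGR))
E
```

```text
24.5 [0.56795733 0.16895805 0.32647436] [ 0.22742081  0.31942577 -0.53919093] 0.8029277764045282
motion scene crop [4, 13, 16, 16, 16, 15, 14, 14]
```

View pics/c8.png

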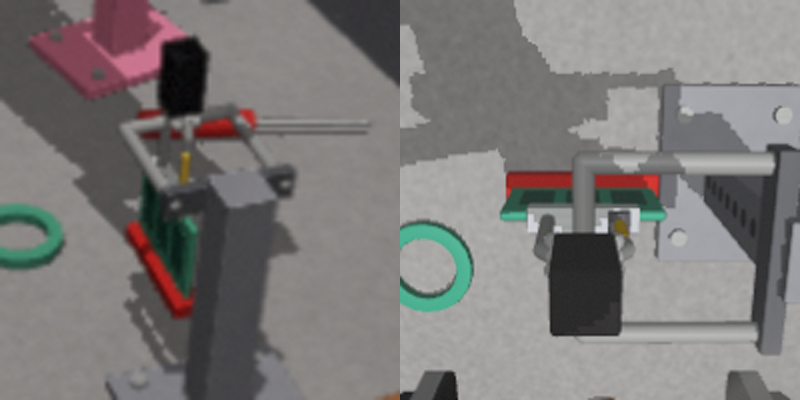

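The panel hangs upright from the bar, gate shut (scene crop (185,165)), and the gripper is clear above it. I'll let it settle and check that it stays still.

In the tool's units: -40 mm / 500 = -0.08, -20 mm / 500 = -0.04.

Call:
{"name": "send_rows", "arguments": {
  "rows": "0 0 0 0 0 -0.04 0.6; 0 0 0 0 0 -0.08 0.6; 0 0 0 0 0 -0.08 0.6; 0 0 0 0 0 -0.08 0.6; 0 0 0 0 0 -0.08 0.6; 0 0 0 0 0 -0.08 0.6; 0 0 0 0 0 -0.08 0.6; 0 0 0 0 0 -0.08 0.6"
}}

```text
time: 26.0
eef_pos: [0.5663, 0.1687, 0.3609]
tcp_rot: [0.741, 0.671, -0.0, -0.0]
contact_force: [-0.1, 0.1, -0.7]
opening: 0.806
finger_force: 0.0
```

Call:
{"name": "send_rows", "arguments": {
  "rows": "0 0 0 0 0 0 0.6; 0 0 0 0 0 0 0.6; 0 0 0 0 0 0 0.6; 0 0 0 0 0 0 0.6; 0 0 0 0 0 0 0.6; 0 0 0 0 0 0 0.6; 0 0 0 0 0 0 0.6; 0 0 0 0 0 0 0.6"
}}

```text
time: 27.0
eef_pos: [0.5663, 0.1687, 0.3611]
tcp_rot: [0.741, 0.671, -0.0, 0.0]
contact_force: [-0.1, -0.9, 0.4]
opening: 0.801
finger_force: 0.0
```

```bash
python3 - <<'E'
from h import *
q=[shot('wrist')['color'].astype(int) for _ in range(12)]
print([int((np.abs(a-q[0]).max(2)>15).sum()) for a in q], [int(np.abs(a-q[0]).max()) for a in q])
print(ctrl.get_state()['time'])
E
```

```text
[0, 257, 158, 263, 256, 236, 278, 182, 266, 228, 236, 272] [0, 82, 70, 77, 74, 82, 86, 58, 83, 81, 81, 82]
27.6
```

```bash
python3 - <<'E'
from h import *
g=None
for i in range(10):
    p=shot('scene'); m=(p['color'].max(2)<45); 
    c=proj(p,B+np.array([0,0,.037]))[0].astype(int); sub=m[c[1]-14:c[1]+15,c[0]-12:c[0]+13]; ys,xs=np.nonzero(sub)
    r=p['color'].astype(int); rm=((r[...,0]>110)&(r[...,1]<60))[235:275,350:378]; y2,x2=np.nonzero(rm)
    print(round(ctrl.get_state()['time'],2),'grip',xs.mean().round(2),ys.mean().round(2),len(xs),'foot',x2.mean().round(2),y2.mean().round(2),len(x2))
E
```

```text
27.65 grip 11.83 15.1 230 foot 13.43 18.74 88
27.7 grip 11.83 15.1 230 foot 13.34 18.62 87
27.75 grip 11.83 15.1 230 foot 13.43 18.74 88
27.8 grip 11.79 15.03 230 foot 13.43 18.74 88
27.85 grip 11.78 15.07 230 foot 13.43 18.74 88
27.9 grip 11.83 15.1 230 foot 13.34 18.62 87
27.95 grip 11.8 15.11 229 foot 13.43 18.74 88
28.0 grip 11.83 15.1 230 foot 13.34 18.62 87
28.05 grip 11.81 15.06 231 foot 13.34 18.6 89
28.1 grip 11.8 15.11 229 foot 13.43 18.74 88
```

Still to within 0.1 px, so I'm handing in.

```bash
python3 -c "
from h import *
print(ctrl.sign_off())"
```

```text
the job is handed in; nothing more can be done
None
```

The job is handed in: the panel hangs freely and still from the grey loop's front bar with the gate shut, after a pull back of about 12 N held for about 1 s (highest load I measured on the loop about 13 N).

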